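Feed the blank to the pointer

ROBOT

A 6-joint arm with a two-finger parallel gripper is mounted at the origin on the work surface. World frame = base frame: x ahead of the robot, y to its left, z up, the work surface at z = 0. Lengths are in mm, angles in rad, forces in N, time in s.
With the tool pointing down it reaches from about 300 to 950 mm from the base axis. Payload 3.1 kg.
Tool frame: the origin (TCP) lies midway between the tips of the shut fingers; the grasp point (between the pads) lies ctrl.grip_depth behind it (ctrl.grip_depth is the distance from the TCP to the grasp point, in mm); z points along the fingers, y is the line along which they close (so a half turn about z gives the same grasp; the last joint's range is limited). The gripper opens to 85 mm and grips with 20 to 120 N. Pads are 22 mm wide; open, the fingers measure 114 mm over their backs; the gripper's body (76 mm by 85 mm) begins 54 mm behind the grasp point. The pads swing forward as they close: fully open they stand 13 mm farther back than shut.
Start: joints at [-1.411, 0.308, 1.634, -0, 1.2, -0.07], TCP at [142.336, -608.582, 231.272] pointing down, gripper open.
Joint ranges: [-3.06, 3.06], [-0.79, 1.96], [0.05, 2.63], [-1.19, 4.34], [0.05, 2.64], [-2.94, 2.94]. Speed limits (rad/s): [2.79, 2.79, 3.14, 3.14, 3.14, 3.14].

INTERFACE

Orientations are given as [roll, pitch, yaw] about the fixed x, y, z axes, in that order (R = Rz(yaw) Ry(pitch) Rx(roll)).
In Python, from cell import ctrl, eyes gives the robot as it stands.
- The arm moves only by the tool play_rows, never from a script. Its argument "steps" is a list of rows, each a list of 5 numbers: the opening, from -1 (shut) to 1 (fully open), then the shift along the tool's x, y, z in cm, then the turn about the tool's z in rad. In form: [[grip, dx, dy, dz, spin], ...]. A call has 1 to 20 rows; each row is the pose to reach, as a shift and turn from the pose commanded when the call began, along the tool's axes at that moment; what a row does not reach only later rows make up. A row lasts 1/8 s, in which the tool goes at most 62.5 mm and 10.7 degrees, less where a joint would pass 70% of its speed; a pose out of reach is approached as far as the arm can. A call with a gripper value outside its range is refused whole. The fingers move at their own pace and stop on an object; "squeeze" is the grip in N (left out, the last holds). Time passes only in rows, so rows that repeat a pose let the fingers close. It gives the time, the measured TCP pose, the force, the opening and the grip force at its end, in the units of the state.
- ctrl.get_state(): the state, without advancing time (a new reading comes with each control period).
- eyes.camera(name): name is "scene" or "top" or "wrist"; returns a dict with "image" (420x560x3 uint8, blue, green, red), "intrinsics" (3x3 intrinsics, pixels), "k1" (the pictures are not rectified: a ray, as slopes to the right and down, at radius r is drawn at 1 + k1 r^2 times it, then the intrinsics apply), "pose" (4x4, takes a point from camera to world coordinates); the wrist camera has in their place "tool_from_camera" (4x4, takes a point from camera to tool coordinates, whose origin is the TCP and whose axes are the flange's). Camera axes: x right, y down, z forward; pixel columns grow to the right and rows downward; lengths in mm; the calibration is good to about 2 mm. A picture is of the moment at which its call begins: read the wrist's pose just before it. There is no depth.
- ctrl.finish_job(): hands the job in; it is judged then, once.
Trained networks look in the newest picture that a camera, given by its name, has taken for a name from the list of things; names that differ only in an ending like _2 or _b are one class to them, and where a whole thing is asked for, a point or a joint stands for the part that bears it (a point fixed in the world has none). Each returns a list of dicts, best first, with "confidence" (0 to 1); they miss things now and then, are a little off and sometimes report something else, mostly with a low value. They report only what shows in the picture. A call takes as long as a camera call.
- eyes.recognise(camera, name): "box" ([left, top, right, bottom] as shares, 0 to 1, of the picture: columns of its width, rows of its height, round what is visible of it).
- eyes.trace(camera, name): "mask" (420x560 bool, what is visible of it) and "box" ([left, top, right, bottom] as shares, 0 to 1, of the picture: columns of its width, rows of its height, round what is visible of it).
The state is a dict: "time_s": time; "joint_pos": joint angles; "dq": joint speeds; "effort": joint torques, N m; "ee_pos": TCP position; "ee_rot": TCP orientation; "force": force on the tool from outside, world axes, zero at the start; "ft_torque": the same for the moment, N m; "grip_width": finger opening in mm; "gripper_force": force on a finger pad.
Only numpy, scipy, OpenCV 4.12 (cv2) and the standard library are available. Lean on these libraries where they do the work, as an engineer would, in place of code of your own. Each camera call takes 0.05 s, during which the arm holds its last target. There are 200 camera calls.

TASK

Two hand-fed slides stand on the bench. On the one that carries the rust-brown blank, take the black feed knob and turn it clockwise (seen from above) until the white line on the blank is level with the tip of that slide's red pointer, then let go; the carriage and its knob travel along as the knob turns. Leave the other slide, with the bright steel blank, as it is.

Things in the scene. Friction and masses are not known exactly. Their poses are not given: they have to be found in the camera images.
- feed_knob: Black knob to turn, on the carriage with the rust-brown blank: bar grip 60 mm long (y), 16 thick (x), on a 54 mm wide, 5 mm thick foot. Origin: on the turning axis (z, up) under the foot, 54 mm above the table; bar 5 to 50 mm above it, grip it 32 mm above. At the start x points along the travel. Clockwise turn carries carriage and knob 40 mm per radian along the travel; 0.1 N m; stays put.
- blank_line (a point): Point on the white line across the rust-brown blank, on its top, 48 mm above the table, near the end beside the pointer. The blank is a flat bar 116 by 22 by 6 mm clamped across the aluminium carriage (160 by 96 mm); the line lies 80 mm ahead of the knob's axis along the travel and moves with the carriage. x axis: direction of travel; z up.
- pointer_tip (a point): Tip of the red pointer, a 26 by 18 by 40 mm block with a nose along y, fixed on the right-hand ledge of the same slide, 47 mm above the table. x axis: direction of travel, roughly away from the robot; z up. Level means line and tip have the same position along this x. At the start the line is 28 to 54 mm short (40 to 77 degrees of turn, one grasp); travel ends at least 30 mm beyond.
- spare_knob: Knob of the other slide, whose blank is bright steel: same size, shape and origin as the feed knob. Leave it alone.

How it is judged (in metres and radians):
On the way:
1. the fingers turn the feed knob and bring the line to within 18 mm of the pointer (contact force between the fingers and feed_knob above 1 N and x of blank_line in the frame of pointer_tip above -0.018 m), for 0.1 s.
At the end, for the whole second after the job is handed in: The white line on the rust-brown blank is level with the tip of the red pointer, within 10 mm either way along the slide, and at rest; the other slide's knob is within 10 mm of where it was (x of blank_line in the frame of pointer_tip between -0.01 and 0.01 m and linear speed of feed_knob below 0.005 m/s and distance of spare_knob from where it was at the start of the episode below 0.01 m); the robot touches nothing.
It fails at once if the other slide was moved (its knob more than 10 mm from its start) (distance of spare_knob from where it was at the start of the episode above 0.01 m).
It also fails if it takes over 38 s, if anything falls off the work surface, if the arm or the gripper's body presses on something with over 40 N, if the wrist force passes 120 N, or if a joint passes its speed limit or range.

## Working session

There is one attempt and no reset: what is moved stays moved. The work goes in short steps, Python scripts to look and compute and a tool call to move; the robot and the scene stay as the last step left them, time stands still between calls to the robot, and variables do not carry over. Pictures are saved under pics/ and viewed, at most 10 in all, crops included, and the job is handed in when it is done.

Besides the shell and the picture viewer there is one more tool, called after "Emit:" as name(argument=value, ...) on one line, values as JSON. play_rows: Moves the arm, as the interface text tells. Its arguments: {"type":"object","properties":{"steps":{"type":"array"},"squeeze":{"type":"number"}},"required":["steps"]}

```bash
mkdir -p pics; cat > h.py <<'E'
import numpy as np, cv2
from cell import ctrl, eyes
from scipy.spatial.transform import Rotation as R
def pose(c):
    if 'pose' in c: return np.array(c['pose'])
    s=ctrl.get_state(); T=np.eye(4); T[:3,:3]=R.from_euler('xyz',s['ee_rot']).as_matrix(); T[:3,3]=s['ee_pos']
    return T@np.array(c['tool_from_camera'])
def ray(c,uv,z,T=None):
    T=pose(c) if T is None else T
    K=np.array(c['intrinsics']); uv=np.array(uv,float).reshape(-1,1,2)
    p=cv2.undistortPoints(uv,K,np.array([c['k1'],0,0,0.]))[:,0]
    d=np.c_[p,np.ones(len(p))]@T[:3,:3].T; o=T[:3,3]
    return o+d*((z-o[2])/d[:,2])[:,None]
def proj(c,P,T=None):
    T=pose(c) if T is None else T
    q=(np.atleast_2d(P)-T[:3,3])@T[:3,:3]; q=q[:,:2]/q[:,2:]
    r=1+c['k1']*(q**2).sum(1,keepdims=True)
    return (q*r)@np.array(c['intrinsics'])[:2,:2].T+np.array(c['intrinsics'])[:2,2]
E
python3 - <<'E'
from h import *
print(ctrl.get_state()['ee_rot'],ctrl.grip_depth)
ims=[]
for n in ['scene','top']:
    c=eyes.camera(n); ims.append(c['image'].copy())
    for t in ['feed_knob','blank_line','pointer_tip','spare_knob']:
        for d in eyes.recognise(n,t)[:3]:
            b=np.array(d['box'])*[560,420,560,420]; m=[(b[0]+b[2])/2,(b[1]+b[3])/2]
            print(n,t,round(d['confidence'],2),b.round(),ray(c,m,100 if 'knob' in t else 47).round())
    cv2.imwrite(f'pics/{n}0.png',ims[-1])
E
```

```text
[-3.13926587e+00 -1.33821759e-04  2.29799625e-01] 18.700000000000003
scene feed_knob 0.83 [129. 232. 164. 269.] [[ 542. -249.  100.]]
scene blank_line 0.81 [109. 229. 212. 314.] [[ 548. -232.   47.]]
scene pointer_tip 0.8 [159. 306. 180. 342.] [[ 648. -304.   47.]]
scene spare_knob 0.68 [286. 136. 310. 160.] [[532. 186. 100.]]
top feed_knob 0.58 [361. 220. 397. 242.] [[ 508. -231.  100.]]
top blank_line 0.64 [345. 182. 394. 253.] [[ 544. -225.   47.]]
top pointer_tip 0.42 [389. 168. 402. 185.] [[ 636. -290.   47.]]
top spare_knob 0.9 [149. 223. 181. 248.] [[507. 212. 100.]]
top spare_knob 0.7 [360. 217. 395. 244.] [[ 509. -228.  100.]]
```

```bash
python3 - <<'E'
import cv2
a=cv2.imread('pics/scene0.png');b=cv2.imread('pics/top0.png')
x=cv2.resize(a[200:360,80:240],(600,600),interpolation=2)
y=cv2.resize(b[150:270,320:420],None,fx=5,fy=5,interpolation=2)
cv2.imwrite('pics/topcrop.png',y)
E
```

```text
(no output)
```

View pics/scene0.png

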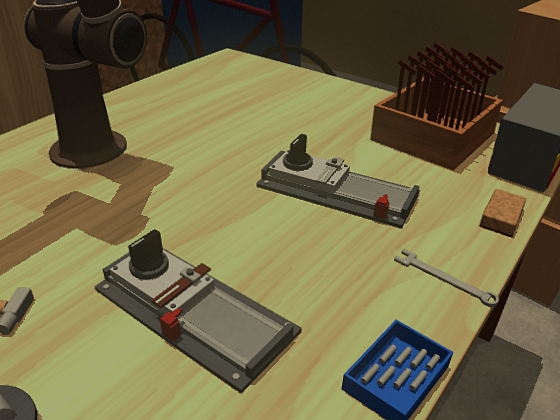

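View pics/topcrop.png

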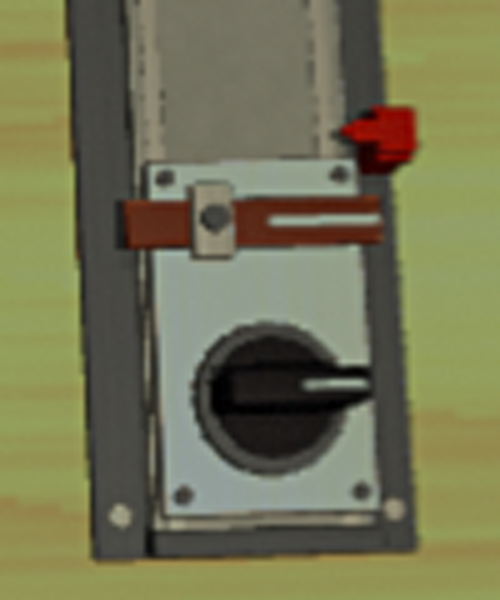

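The top crop shows the feed slide: pointer tip at about (335,133) in the crop, line end at (360,219), knob foot centre at (272,397), with the bar across the travel. The rust-brown blank is on the near, right-hand slide (y≈-230).

```bash
python3 - <<'E'
from h import *
c=eyes.camera('top')
px=lambda *a:np.array(a,float)/5+[320-.4,150-.4]
P=lambda p,z:ray(c,px(p),z)[0]
tip=P((335,133),47);l1=P((270,221),48);l2=P((378,218),48);k=P((272,397),59)
e=[P(q,42) for q in [(147,165),(167,515),(357,160),(380,510)]]
print('tip',tip,'line',l1,l2,'knob',k)
a=[np.arctan2(*(e[i]-e[i+1])[[1,0]]) for i in (0,2)]; th=np.mean(a)
h=np.array([np.cos(th),np.sin(th)])
ll=np.arctan2(*(l2-l1)[[1,0]])+np.pi/2
print('yaw',a,'from line',ll,'bar ctr',k)
print('line-tip',h@(l2-tip)[:2],'line-knob',h@(l2-k)[:2], 'len edge',np.linalg.norm(e[0]-e[1]))
s=ctrl.get_state();t=s['ee_rot'][2];print('ee',s['ee_pos'],t,s['time_s'])
r=R.from_euler('xyz',s['ee_rot']).as_matrix()
print(r.T@(np.array([k[0],k[1],200])-s['ee_pos']), 'tool y yaw',np.arctan2(r[1,1],r[0,1]))
E
```

```text
tip [ 637.16902224 -269.04789096   47.        ] line [ 596.98011439 -236.72873007   48.        ] [ 597.50892557 -285.83709479   48.        ] knob [ 516.6989613  -230.36015876   59.        ]
yaw [np.float64(0.008816145904332308), np.float64(0.0014871357372540294)] from line 0.010767834441822055 bar ctr [ 516.6989613  -230.36015876   59.        ]
line-tip -39.74606195775244 line-knob 80.52309596746338 len edge 157.6028951050128
ee [ 142.33226468 -608.57265374  231.254619  ] 0.22977160712360822 0.55
[ 450.66721642 -283.0075644    31.26890854] tool y yaw -1.3410247192935363
```

Emit:
play_rows(steps=[[1,5,-3.1,0,-0.12],[1,10,-6.3,0.5,-0.26],[1,15,-9.4,1,-0.4],[1,20,-12.6,1.5,-0.54],[1,25,-15.7,2,-0.68],[1,30,-18.8,2.5,-0.83],[1,35,-22,3,-0.97],[1,40,-25.1,3,-1.1],[1,43,-27,3,-1.22],[1,45.1,-28.3,3,-1.346],[1,45.1,-28.3,3,-1.346],[1,45.1,-28.3,3,-1.346],[1,45.1,-28.3,3,-1.346]])

```text
time_s: 2.17
ee_pos: [516.3, -231.1, 201.2]
ee_rot: [-3.141, 0.0, 1.574]
force: [0.1, 0.0, -0.2]
grip_width: 85.5
gripper_force: 0.0
```

```bash
python3 - <<'E'
from h import *
s=ctrl.get_state();c=eyes.camera('wrist');T=pose(c);cv2.imwrite('pics/w1.png',c['image']);np.save('T1.npy',T)
r=R.from_euler('xyz',s['ee_rot']).as_matrix()
print(s['ee_pos'],'y yaw',np.arctan2(r[1,1],r[0,1]),s['joint_pos'],s['time_s'])
for t in ['feed_knob','blank_line','pointer_tip']:
    for d in eyes.trace('wrist',t)[:1]:
        v,u=np.nonzero(d['mask']);(q,w,a)=cv2.minAreaRect(np.c_[u,v].astype(np.float32)); print(t,d['confidence'],q,w,a,ray(c,q,100 if 'knob' in t else 48,T))
print(proj(c,[[516.7,-230.4,104],[597.5,-285,48],[637,-269,47]],T))
E
```

```text
[ 516.28462454 -231.079814    201.24173229] y yaw 0.0029787891001229194 [-4.97654289e-01  2.25972267e-01  1.80257574e+00 -3.31512870e-04
  1.11335715e+00 -5.00486641e-01] 2.175
feed_knob 0.96 (280.3000183105469, 202.90000915527344) (52.32398986816406, 69.31810760498047) 26.56505012512207 [[ 514.90179446 -227.71630166  100.        ]]
blank_line 0.57 (314.327392578125, 190.82241821289062) (110.80513763427734, 160.04444885253906) 88.09085083007812 [[ 549.66542137 -229.75603944   48.        ]]
pointer_tip 0.86 (389.0882568359375, 247.35296630859375) (28.861738204956055, 29.10427474975586) 75.96376037597656 [[ 633.22780014 -292.71289521   48.        ]]
[[282.41044749 207.26877091]
 [356.82383001 240.73383888]
 [394.70654279 226.58965599]]
```

View pics/w1.png

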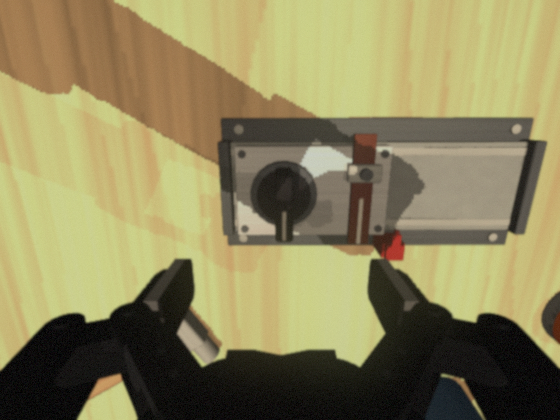

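The wrist picture shows the knob foot at (283,193) with the bar along image columns at col 284, the white line end near (360,240) and the pointer at (393,247).

```bash
python3 - <<'E'
from h import *
c=eyes.camera('wrist');T=np.load('T1.npy')
for n,p,z in [('foot',(283.5,193),59),('bar end top',(284.5,240),104),('line far',(361.5,199),48),('line near',(360,243),48)]: print(n,ray(c,p,z,T)[0].round(1))
y=cv2.resize(c['image'][140:270,230:410],None,fx=4.4,fy=4.4,interpolation=2);cv2.imwrite('pics/w1c.png',y)
E
```

```text
foot [ 518.  -229.4   59. ]
bar end top [ 518.7 -260.3  104. ]
line far [ 598.7 -238.3   48. ]
line near [ 601.1 -287.6   48. ]
```

View pics/w1c.png

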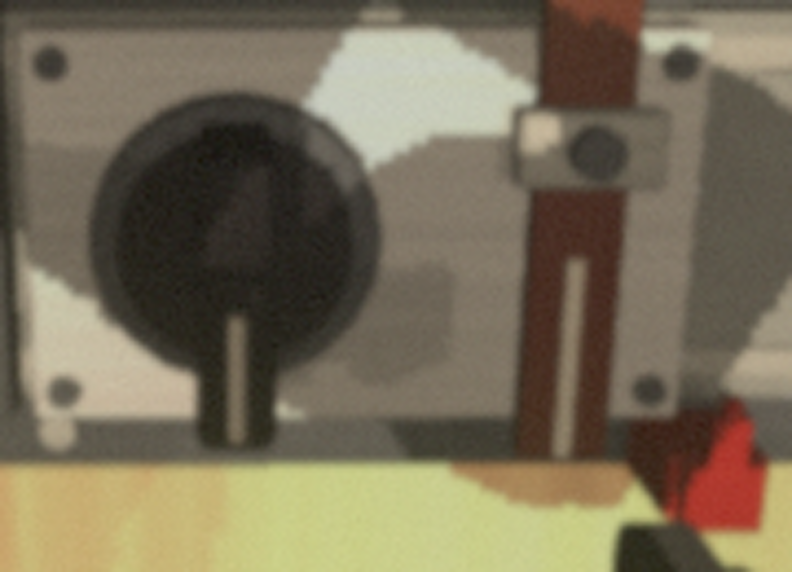

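The pointer tip shows at about (397,230) and the line at x≈599, so the gap agrees with the top camera at about 40 mm. I'll descend and grip.

Emit:
play_rows(steps=[[1,0.1,0.12,4,0],[1,0.1,0.12,8,0],[1,0.1,0.12,11,0],[1,0.1,0.12,13.3,0],[1,0.1,0.12,13.3,0],[-1,0.1,0.12,13.3,0],[-1,0.1,0.12,13.3,0],[-1,0.1,0.12,13.3,0],[-1,0.1,0.12,13.3,0],[-1,0.1,0.12,13.3,0],[-1,0.1,0.12,13.3,0]], squeeze=40)

```text
time_s: 3.8
ee_pos: [518.9, -229.5, 69.1]
ee_rot: [3.14, 0.001, 1.576]
force: [-0.5, 1.1, 5.7]
grip_width: 15.7
gripper_force: 42.2
```

Gripped at 15.7 mm. I'll turn 0.95 rad while following the travel.

Emit:
play_rows(steps=[[-1,0,0.4,0,0.1],[-1,0,0.8,0,0.2],[-1,0,1.2,0,0.3],[-1,0,1.6,0,0.4],[-1,0,2.0,0,0.5],[-1,0,2.4,0,0.6],[-1,0,2.8,0,0.7],[-1,0,3.2,0,0.8],[-1,0,3.6,0,0.9],[-1,0,3.8,0,0.95],[-1,0,3.8,0,0.95],[-1,0,3.8,0,0.95]])

```text
time_s: 5.3
ee_pos: [559.3, -230.5, 69.2]
ee_rot: [3.135, -0.003, 0.626]
force: [6.3, -3.0, -0.4]
grip_width: 15.1
gripper_force: 41.4
```

```bash
python3 - <<'E'
from h import *
s=ctrl.get_state();print(s['ee_pos'],s['ee_rot'],s['force'],s['grip_width'])
a=eyes.camera('top');b=eyes.camera('scene')
y=cv2.resize(a['image'][150:270,320:420],None,fx=4,fy=4,interpolation=2)
z=cv2.resize(b['image'][240:360,130:230],None,fx=4,fy=4,interpolation=2)
cv2.imwrite('pics/t2.png',np.hstack([y,z]))
E
```

```text
[ 559.26737003 -230.54243222   69.19810428] [ 3.13506281 -0.00341683  0.62642693] [ 6.27963482 -2.9834121  -0.38974814] 15.131509618071657
```

View pics/t2.png

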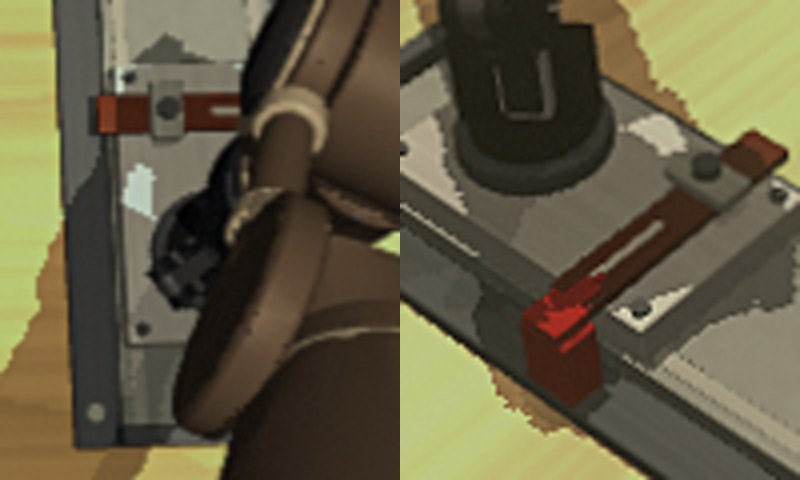

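The top crop shows the line's visible end at (212,110) in the crop. In the scene crop the line runs from (660,225) to (592,275), with the pointer nose ending near it at about (600,283). Now I'll compute the gap.

```bash
python3 - <<'E'
from h import *
a=eyes.camera('top');b=eyes.camera('scene')
l=ray(a,np.array([[213,111],[238,110]])/4+[319.6,149.6],48);print('top line',l)
q=lambda p:(np.array(p,float)-[400,0])/4+[130-.4,240-.4]
print('scene line',ray(b,q([[660,225],[592,275]]),48),'tip?',ray(b,q([[606,284]]),47))
print('tip pred',(proj(b,[[637.2,-269,47]])+.4-[130,240])*4+[400,0])
z=cv2.resize(b['image'][295:335,155:205],None,fx=14,fy=14,interpolation=2);cv2.imwrite('pics/s3.png',z)
E
```

```text
top line [[ 634.75675904 -237.21506167   48.        ]
 [ 635.11472265 -251.49721622   48.        ]]
scene line [[ 635.86771955 -238.541067     48.        ]
 [ 634.65217054 -274.92105724   48.        ]] tip? [[ 641.60111252 -274.21948986   47.        ]]
tip pred [[607.74473836 271.24249392]]
```

View pics/s3.png

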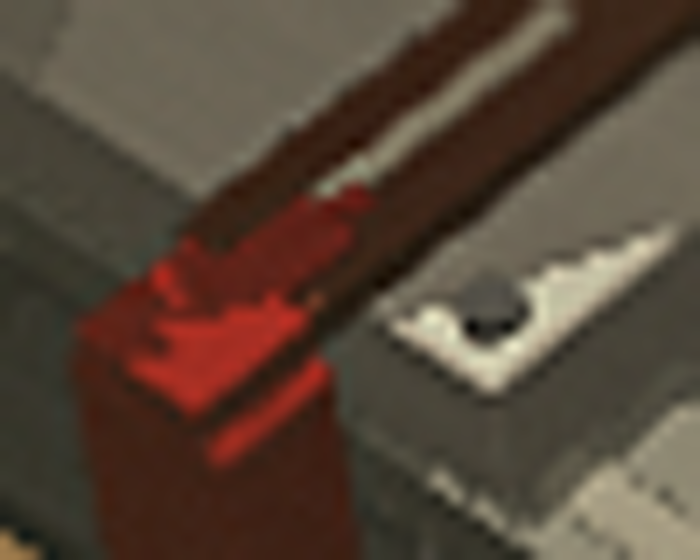

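In this close-up the pointer nose ends at (368,195), just past the line by about 2 native pixels, so the line is about 3 mm short. I'll turn a little more, then release and retreat.

Emit:
play_rows(steps=[[-1,0.17,0.25,0,0.075],[-1,0.17,0.25,0,0.075],[-1,0.17,0.25,0,0.075],[1,0.17,0.25,0,0.075],[1,0.17,0.25,0,0.075],[1,0.17,0.25,0,0.075],[1,0.17,0.25,0,0.075],[1,0.17,0.25,-3,0.075],[1,0.17,0.25,-7,0.075],[1,0.17,0.25,-12,0.075],[1,0.17,0.25,-17,0.075],[1,0.17,0.25,-17,0.075]])

```text
time_s: 7.0
ee_pos: [562.4, -231.8, 244.5]
ee_rot: [3.132, -0.006, 0.551]
force: [-0.4, -1.0, -0.1]
grip_width: 85.5
gripper_force: 0.0
```

```bash
python3 - <<'E'
from h import *
s=ctrl.get_state();print(s['ee_pos'],s['force'],s['time_s'])
b=eyes.camera('scene');w=eyes.camera('wrist')
z=cv2.resize(b['image'][295:335,155:205],(500,400),interpolation=2);cv2.imwrite('pics/s4.png',np.hstack([z,cv2.resize(w['image'],(300,400))]))
E
```

```text
[ 562.37209167 -231.84672294  244.48572232] [-0.37687742 -0.95139309 -0.1159077 ] 7.0
```

View pics/s4.png

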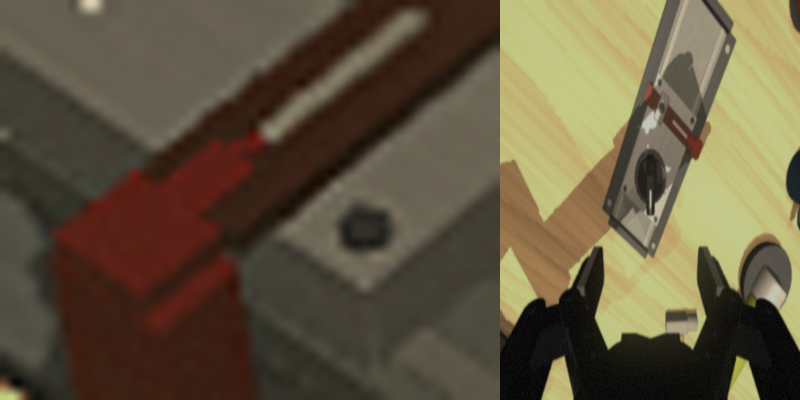

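The tip at (262,140) now sits on the line's end, and the gripper is clear of the knob.

```bash
python3 -c "
from cell import ctrl
print(ctrl.finish_job())"
```

```text
the job is handed in; nothing more can be done
None
```

I turned the feed knob clockwise about 1.03 rad until the white line met the red pointer's tip in the last picture, then released it and handed the job in at about 7 s. I never moved toward the other slide, and no verdict came back.

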